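# Case up a clock: movement in, back cover snapped home

### The arm

A 6-joint arm with a two-finger parallel gripper is mounted at the origin on the work surface. World frame = base frame: x ahead of the robot, y to its left, z up, the work surface at z = 0. Lengths are in m, angles in rad, forces in N, time in s.
With the tool pointing down it reaches from about 0.375 to 0.9 m from the base axis. Payload 3.1 kg.
Tool frame: the origin (TCP) lies between the finger pads; the fingertips stand 8 mm ahead of it and the grasp point (between the pads) lies 11 mm behind it; z points along the fingers, y is the line along which they close (so a half turn about z gives the same grasp; the last joint's range is limited). The gripper opens to 87 mm and grips with 3 to 60 N. Pads are 19 mm wide; open, the fingers measure 117 mm over their backs; the gripper's body (75 mm by 190 mm) begins 51 mm behind the grasp point.
Start: joints at [-1.512, 0.527, 1.433, -0, 1.181, -0.178], TCP at [0.147, -0.608, 0.231] pointing down, gripper open.
Joint ranges: [-3.08, 3.08], [-0.75, 2.2], [0.22, 2.44], [-1.43, 4.57], [0, 2.65], [-2.85, 2.85]. Speed limits (rad/s): [2.79, 2.79, 3.14, 3.14, 3.14, 3.14].

### API

Orientations are given as a unit quaternion [x, y, z, w].
In Python, from rig import robot, vision, job gives the robot as it stands.
- The arm moves only by the shell command python3 -m handwheel 'ROWS' [OPENING] [FORCE]. ROWS is JSON, a list of rows, each a list of 4 numbers: the shift along the tool's x, y, z as a fraction of full scale, then the turn about the tool's z as a fraction of full scale. A call has 1 to 20 rows; each row is the pose to reach, as a shift and turn from the pose commanded when the call began, along the tool's axes at that moment, turning the shorter way round; what a row does not reach only later rows make up. Full scale, the value 1, is 300 mm for a shift and 2 pi rad for a turn. A row lasts 1/12 s, in which the tool goes at most 41.7 mm and 7.16 degrees, less where a joint would pass 70% of its speed; a pose out of reach is approached as far as the arm can. A call with a number of a shift or a turn outside -1 to 1 is refused whole. A call with a gripper value outside its range is refused whole. OPENING is the opening in per cent of the stroke, from 0 (shut) to 100 (fully open), set as the call begins (- or left out, the last holds). The fingers move at their own pace and stop on an object; FORCE is the grip in N (left out, the last holds). Time passes only in rows, so rows that repeat a pose let the fingers close. It gives the time, the measured TCP pose, the force, the opening and the grip force at its end, in the units of the state.
- robot.get_obs(): the state, without advancing time (a new reading comes with each control period).
- vision.camera(name): name is "scene" or "top" or "wrist"; returns a dict with "frame" (400x640x3 uint8, red, green, blue), "K" (3x3 intrinsics, pixels), "cam_to_world" (4x4, takes a point from camera to world coordinates); the wrist camera has in their place "hand_eye" (4x4, takes a point from camera to tool coordinates, whose origin is the TCP and whose axes are the flange's). Camera axes: x right, y down, z forward; pixel columns grow to the right and rows downward; lengths in m; the calibration is good to about 2 mm. A picture is of the moment at which its call begins: read the wrist's pose just before it. There is no depth.
- job.hand_in(): hands the job in; it is judged then, once.
Trained networks look in the newest picture that a camera, given by its name, has taken for a name from the list of things; names that differ only in an ending like _2 or _b are one class to them, and where a whole thing is asked for, a point or a joint stands for the part that bears it (a point fixed in the world has none). Each returns a list of dicts, best first, with "conf" (0 to 1); they miss things now and then, are a little off and sometimes report something else, mostly with a low value. They report only what shows in the picture. A call takes as long as a camera call. They do not tell look-alikes from the thing itself.
- vision.look_for(camera, label): "point" ([row, column] in pixels, amid what is visible of it).
- vision.outline_of(camera, label): "mask" (400x640 bool, what is visible of it) and "point" ([row, column] in pixels, amid what is visible of it).
The state is a dict: "time": time; "q": joint angles; "joint_velocities": joint speeds; "joint_torque": joint torques, N m; "position": TCP position; "tool_rot": TCP orientation; "ft_force": force on the tool from outside, world axes, zero at the start; "moment": the same for the moment, N m; "grip_width": finger opening in m; "grip_force": force on a finger pad.
Only numpy, scipy, OpenCV 4.12 (cv2) and the standard library are available. Lean on these libraries where they do the work, as an engineer would, in place of code of your own. Each camera call takes 0.05 s, during which the arm holds its last target. There are 200 camera calls.

### The job

Put the clock movement into the open clock case through its back, flat on the case floor, and let go of it. Then pick up the back cover and press it down onto the case until it snaps past the four spring catches and sits fully home all round. Finish while still holding the cover down with the fingers, pressing firmly (about 10 N) and not letting go, and leave the loupe, the jar and the screwdriver where they are.

Things in the scene. Friction and masses are not known exactly. Their poses are not given: they have to be found in the camera images.
- rim: Top edge of the round brass clock case, fixed face down, open back up, on a fixed wooden block 120 x 120 x 12 mm. Origin: centre of the opening, level with the flat top edge that the cover comes to rest on, 52 mm above the bench; z up. Opening 66 mm across, wall 6 mm thick, flat floor 36 mm below the top edge.
- catch_nose (a point): Nose of one of four equal springy steel catches round the case, at 45, 135, 225, 315 degrees from the rim's x axis (this is the one at 45). Point: centre of the round nose (radius 4 mm), 12 mm above the top edge. Noses reach inward to 36.5 mm from the axis and tilt outward when pushed. Catch tips end 25 mm above the top edge, 44 to 53 mm from the axis; nothing else stands above the edge.
- movement_post (a point): Clock movement, loose, upright on the bench, about 0.12 kg: round brass body 58 mm across, 16 mm high, with an upright steel post (12 mm diameter, 18 mm high) at its centre to lift it by. Point: half-way up the post, 25 mm above the movement's underside. Round: grip the post from any side. On the case floor this point is 11 mm below the rim's origin.
- movement: The same movement; origin at the centre of its underside, z up.
- cover_knob (a point): Back cover, loose, knob up on the bench, about 0.1 kg: brass disc 79 mm across, 11 mm thick, edge bevelled above and below (underside 68 mm across, upper face 71 mm), with a round upright knob (22 mm diameter, 28 mm high) at its centre. Point: half-way up the knob, 25 mm above the underside. Round: any rotation fits. When home, this point is 25 mm above the rim's origin.
- cover: The same cover; origin at the centre of its underside, z up. Laid on, it rests on the catch noses about 11 mm too high. Pressing force rises to 8 to 18 N over some 5 mm, then suddenly drops as the noses slip over the full diameter; the cover is home when its underside rests on the case's top edge, where the force rises again.
- loupe: Bystander: black eye loupe, 38 mm in diameter, 38 mm high, standing beyond the case. Origin at the centre of its underside.
- jar: Bystander: closed glass jar, 60 mm in diameter, 70 mm high, standing beyond the case. Origin at the centre of its underside.
- screwdriver: Bystander: screwdriver 130 mm long, lying across between the robot and the case. Origin near the middle of its underside.
Things that resemble listed ones, but are neither listed nor needed, are in the scene too. What is shaped like the movement but blue or pink is not meant.

How it is judged:
By the outcome, as a careful person would: the job done as asked, in the order asked, and still so for the second after the job is handed in, while the arm keeps its last pose, push and grip.
It also fails if it takes over 72 s, if anything falls off the work surface, if the arm or the gripper's body presses on something with over 40 N, if the wrist force passes 120 N, or if a joint passes its speed limit or range.

## Working session

There is one attempt and no reset: what is moved stays moved. The work goes in short steps, Python scripts to look and compute and a shell command to move; the robot and the scene stay as the last step left them, time stands still between calls to the robot, and variables do not carry over. Pictures are saved under pics/ and viewed, at most 12 in all, crops included, and the job is handed in when it is done.

```bash
ls; mkdir -p pics
cat > h.py <<'E'
from rig import robot, vision, job
import numpy as np, cv2
from scipy.spatial.transform import Rotation as R
def ray(c,px,o=None):
    K=c["K"]; 
    if "cam_to_world" in c: T=np.array(c["cam_to_world"])
    else:
        T=np.eye(4);T[:3,:3]=R.from_quat(o["tool_rot"]).as_matrix();T[:3,3]=o["position"];T=T@np.array(c["hand_eye"])
    d=T[:3,:3]@np.linalg.inv(K)@np.array([px[1],px[0],1.0]); return T[:3,3],d
def at_z(c,px,z,o=None):
    p,d=ray(c,px,o); return p+d*(z-p[2])/d[2]
def cam(n,save=None):
    o=robot.get_obs(); c=vision.camera(n)
    if save: cv2.imwrite("pics/"+save,c["frame"][:,:,::-1])
    return o,c
E
python3 - <<'E'
from h import *
o,_=cam("scene","s0.png")
print({k:np.round(v,3) for k,v in o.items()})
L={"rim":.052,"catch_nose":.064,"movement_post":.025,"cover_knob":.025,"loupe":.019,"jar":.035,"screwdriver":.01}
for n in ("top","scene"):
    o,c=cam(n,n+"1.png")
    for l,z in L.items():
        for r in vision.look_for(n,l): print(n,l,np.round(r["conf"],2),np.round(r["point"]),np.round(at_z(c,r["point"],z),3))
E
```

```text
pics
{'time': np.float64(0.0), 'q': array([-1.513,  0.528,  1.434, -0.   ,  1.181, -0.178]), 'joint_velocities': array([ 0.001, -0.001,  0.   ,  0.001, -0.001,  0.002]), 'joint_torque': array([ 2.0000e-03, -4.4004e+01, -1.7659e+01,  6.4000e-02,  5.8000e-02,
       -0.0000e+00]), 'position': array([ 0.147, -0.607,  0.23 ]), 'tool_rot': array([ 0.993,  0.118,  0.   , -0.001]), 'ft_force': array([-0.635, -0.559,  0.265]), 'moment': array([-0.022,  0.038,  0.031]), 'grip_force': np.float64(0.0), 'grip_width': np.float64(0.087)}
top rim 0.47 [216. 322.] [0.555 0.011 0.052]
top movement_post 0.98 [251. 189.] [0.474 0.36  0.025]
top movement_post 0.96 [289. 208.] [0.374 0.312 0.025]
top movement_post 0.75 [275. 268.] [0.408 0.156 0.025]
top movement_post 0.7 [215. 219.] [0.566 0.28  0.025]
top movement_post 0.66 [250. 231.] [0.473 0.249 0.025]
top cover_knob 0.66 [251. 423.] [ 0.459 -0.251  0.025]
top loupe 0.54 [140. 357.] [ 0.759 -0.088  0.019]
top jar 0.95 [138. 297.] [0.766 0.071 0.035]
top screwdriver 0.53 [284. 332.] [ 0.379 -0.012  0.01 ]
scene rim 0.62 [203. 308.] [0.53  0.004 0.052]
scene catch_nose 0.54 [202. 309.] [0.541 0.002 0.064]
scene catch_nose 0.52 [198. 326.] [0.541 0.05  0.064]
scene movement_post 0.7 [179. 343.] [0.433 0.153 0.025]
scene movement_post 0.68 [184. 378.] [0.497 0.239 0.025]
scene movement_post 0.61 [162. 380.] [0.396 0.298 0.025]
scene movement_post 0.57 [198. 404.] [0.588 0.272 0.025]
scene movement_post 0.51 [175. 405.] [0.489 0.335 0.025]
scene cover_knob 0.56 [224. 207.] [ 0.472 -0.262  0.025]
scene loupe 0.57 [287. 301.] [ 0.764 -0.103  0.019]
scene loupe 0.48 [227. 212.] [ 0.484 -0.253  0.019]
scene jar 0.7 [257. 373.] [0.76  0.081 0.035]
scene screwdriver 0.71 [183. 285.] [ 0.365 -0.011  0.01 ]
scene screwdriver 0.49 [202. 311.] [0.479 0.031 0.01 ]
scene screwdriver 0.33 [257. 370.] [0.737 0.086 0.01 ]
```

View pics/top1.png

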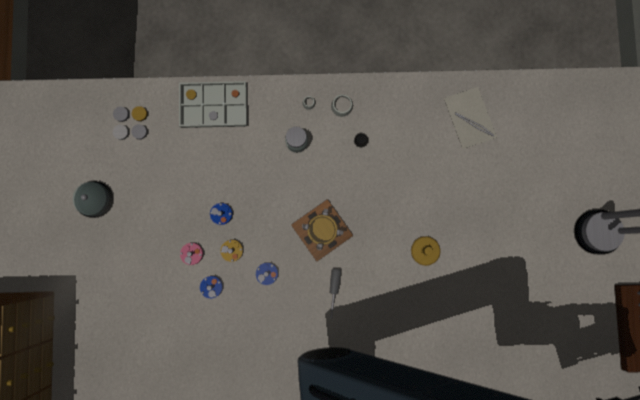

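View pics/scene1.png

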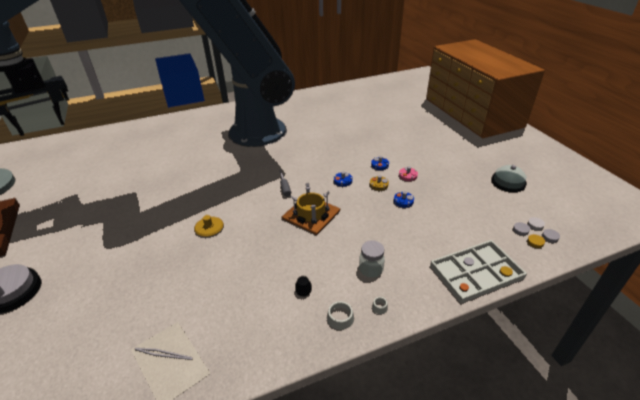

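The brass movement is at about (250,231) in the top picture, among blue and pink look-alikes. The cover is at (251,423) and the case at (230,322). I'll go over the cover and look at it on the way.

```bash
python3 -m handwheel '[[0.65,-0.455,0,0],[0.65,-0.455,0,0],[0.65,-0.455,0,0],[0.65,-0.455,0,0],[0.65,-0.455,0,0],[0.65,-0.455,0,0]]'
python3 -m handwheel '[[0.6,-0.455,0,0],[0.6,-0.455,0,0],[0.6,-0.455,0,0],[0.6,-0.455,0,0],[0.6,-0.455,0,0],[0.6,-0.455,0,0],[0.6,-0.455,0,0],[0.6,-0.455,0,0]]'
cat >> h.py <<'E'
def look(lab,z,save=None,n="wrist"):
    o,c=cam(n,save)
    print("t",round(float(o["time"]),2),"tcp",np.round(o["position"],4))
    for r in vision.outline_of(n,lab):
        m=r["mask"].astype(np.uint8); x,y,w,h=cv2.boundingRect(m)
        (cx,cy),rad=cv2.minEnclosingCircle(cv2.findNonZero(m))
        for k,p in (("pt",r["point"]),("circ",(cy,cx))):
            w_=at_z(c,p,z,o); t=R.from_quat(o["tool_rot"]).inv().apply(w_-o["position"])
            print(lab,k,round(float(r["conf"]),2),np.round(p),"bb",(x,y,w,h),"world",np.round(w_,4),"tool frac xy",np.round(t[:2]/.3,4))
E
python3 - <<'E'
from h import *
o,c=cam("wrist"); print(np.round(c["hand_eye"],3),np.round(c["K"]))
look("cover",.011,"w1.png"); look("cover_knob",.025)
E
```

```text
time: 1.35
position: [0.3057, -0.4259, 0.2306]
tool_rot: [0.993, 0.119, 0.0, -0.001]
ft_force: [-0.2, -0.4, -0.9]
grip_width: 0.0873
grip_force: 0.0
time: 2.02
position: [0.4476, -0.2535, 0.2307]
tool_rot: [0.993, 0.12, -0.0, 0.0]
ft_force: [0.2, -0.4, 0.7]
grip_width: 0.0868
grip_force: 0.0
[[ 0.    -0.966 -0.26   0.07 ]
 [ 1.     0.     0.    -0.001]
 [-0.    -0.26   0.966 -0.155]
 [ 0.     0.     0.     1.   ]] [[334.   0. 323.]
 [  0. 334. 197.]
 [  0.   0.   1.]]
t 2.07 tcp [ 0.4471 -0.2544  0.2307]
cover pt 0.87 [159. 330.] bb (297, 124, 69, 69) world [ 0.4612 -0.2579  0.011 ] tool frac xy [0.043  0.0219]
cover circ 0.87 [158. 331.] bb (297, 124, 69, 69) world [ 0.4625 -0.2592  0.011 ] tool frac xy [0.0462 0.0273]
t 2.17 tcp [ 0.4466 -0.2553  0.2306]
cover_knob pt 0.71 [156. 330.] bb (296, 124, 70, 69) world [ 0.4662 -0.2579  0.025 ] tool frac xy [0.0618 0.0234]
cover_knob circ 0.71 [158. 330.] bb (296, 124, 70, 69) world [ 0.4643 -0.2586  0.025 ] tool frac xy [0.055  0.0244]
```

View pics/w1.png

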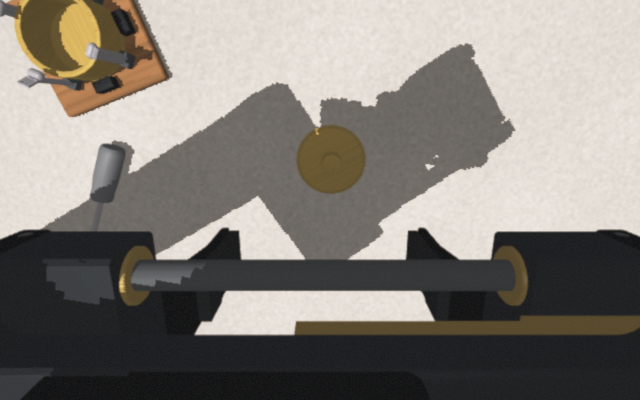

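The wrist picture shows the cover at about (158,331), in shadow and in front of the fingers. Next I'll look at the rim, then the movement.

```bash
python3 -m handwheel '[[0.47,-0.76,0,0],[0.47,-0.76,0,0],[0.47,-0.76,0,0],[0.47,-0.76,0,0],[0.47,-0.76,0,0],[0.47,-0.76,0,0],[0.47,-0.76,0,0],[0.47,-0.76,0,0],[0.47,-0.76,0,0],[0.47,-0.76,0,0]]' | head -2
python3 - <<'E'
from h import *
look("rim",.052,"w2.png")
o,c=cam("wrist")
for r in vision.look_for("wrist","catch_nose"): print(round(r["conf"],2),np.round(r["point"]),np.round(at_z(c,r["point"],.064,o),4))
E
python3 -m handwheel '[[-0.065,-0.86,0,0],[-0.065,-0.86,0,0],[-0.065,-0.86,0,0],[-0.065,-0.86,0,0],[-0.065,-0.86,0,0],[-0.065,-0.86,0,0],[-0.065,-0.86,0,0],[-0.065,-0.86,0,0],[-0.065,-0.86,0,0]]' | head -2
python3 - <<'E'
from h import *
look("movement",.01,"w3.png"); look("movement_post",.034)
E
```

```text
time: 3.1
position: [0.5305, -0.0008, 0.2304]
t 3.1 tcp [ 0.5305 -0.0008  0.2304]
rim pt 0.9 [204. 303.] bb (271, 142, 76, 77) world [0.498  0.0137 0.052 ] tool frac xy [-0.0934 -0.0724]
rim circ 0.9 [180. 309.] bb (271, 142, 76, 77) world [0.525  0.0136 0.052 ] tool frac xy [-0.006  -0.0514]
0.6 [161. 271.] [0.5369 0.0529 0.064 ]
time: 4.05
position: [0.4515, 0.2462, 0.2306]
t 4.05 tcp [0.4515 0.2462 0.2306]
movement pt 0.94 [216. 261.] bb (234, 191, 51, 50) world [0.3808 0.305  0.01  ] tool frac xy [-0.1831 -0.2466]
movement circ 0.94 [216. 259.] bb (234, 191, 51, 50) world [0.3811 0.3076 0.01  ] tool frac xy [-0.1801 -0.255 ]
movement pt 0.74 [ 50. 318.] bb (291, 21, 57, 62) world [0.5736 0.2817 0.01  ] tool frac xy [ 0.4232 -0.02  ]
movement circ 0.74 [ 52. 318.] bb (291, 21, 57, 62) world [0.5722 0.2819 0.01  ] tool frac xy [ 0.4187 -0.0217]
movement pt 0.71 [149. 318.] bb (297, 124, 52, 53) world [0.4741 0.2575 0.01  ] tool frac xy [ 0.0819 -0.0197]
movement circ 0.71 [150. 322.] bb (297, 124, 52, 53) world [0.4738 0.2533 0.01  ] tool frac xy [ 0.0775 -0.0063]
movement pt 0.64 
[... 932 characters left out ...]
ovement_post pt 0.73 [219. 383.] bb (360, 195, 50, 49) world [0.4186 0.1698 0.034 ] tool frac xy [-0.1669  0.2178]
movement_post circ 0.73 [219. 385.] bb (360, 195, 50, 49) world [0.4192 0.1674 0.034 ] tool frac xy [-0.1669  0.226 ]
movement_post pt 0.61 [133. 225.] bb (200, 106, 55, 55) world [0.4708 0.3546 0.034 ] tool frac xy [ 0.1456 -0.3407]
movement_post circ 0.61 [132. 227.] bb (200, 106, 55, 55) world [0.4722 0.3528 0.034 ] tool frac xy [ 0.1488 -0.3339]
movement_post pt 0.58 [151. 322.] bb (295, 124, 53, 53) world [0.4765 0.2525 0.034 ] tool frac xy [ 0.085  -0.0053]
movement_post circ 0.58 [150. 321.] bb (295, 124, 53, 53) world [0.4768 0.2536 0.034 ] tool frac xy [ 0.0866 -0.0087]
```

View pics/w2.png

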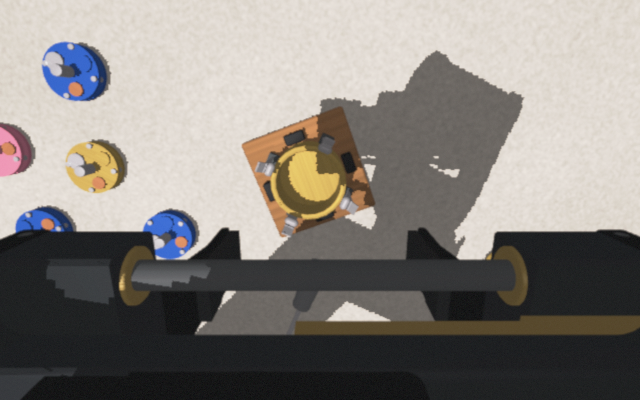

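View pics/w3.png

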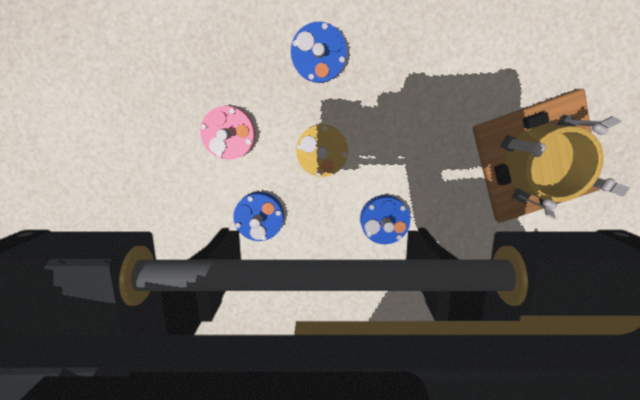

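The brass movement is at (150,321) in w3. It is the yellow one, surrounded by blue and pink copies. The rim is at (180,309) in w2. I'll go down over the movement and check again.

```bash
python3 -m handwheel '[[0.078,-0.008,0.05,0],[0.078,-0.008,0.43,0],[0.078,-0.008,0.43,0],[0.078,-0.008,0.43,0],[0.078,-0.008,0.43,0],[0.078,-0.008,0.43,0],[0.078,-0.008,0.43,0]]' 50 20| head -2
python3 - <<'E'
from h import *
look("movement",.01,"w4.png"); look("movement_post",.034)
E
```

```text
time: 4.83
position: [0.475, 0.2542, 0.1029]
t 4.83 tcp [0.475  0.2542 0.1029]
movement pt 0.69 [178. 187.] bb (146, 140, 83, 78) world [0.4688 0.3595 0.01  ] tool frac xy [ 0.0607 -0.346 ]
movement circ 0.69 [176. 187.] bb (146, 140, 83, 78) world [0.4701 0.3594 0.01  ] tool frac xy [ 0.0651 -0.3448]
movement pt 0.66 [204. 324.] bb (287, 166, 76, 74) world [0.4732 0.2536 0.01  ] tool frac xy [-0.0071  0.0005]
movement circ 0.66 [202. 325.] bb (287, 166, 76, 74) world [0.4744 0.2533 0.01  ] tool frac xy [-0.0035  0.0026]
movement pt 0.61 [298. 269.] bb (265, 291, 7, 20) world [0.3832 0.2793 0.01  ] tool frac xy [-0.2789 -0.1527]
movement circ 0.61 [300. 268.] bb (265, 291, 7, 20) world [0.3801 0.28   0.01  ] tool frac xy [-0.2883 -0.1572]
movement pt 0.6 [ 63. 320.] bb (277, 15, 86, 91) world [0.5712 0.2804 0.01  ] tool frac xy [ 0.3313 -0.01  ]
movement circ 0.6 [ 60. 319.] bb (277, 15, 86, 91) world [0.5728 0.2814 0.01  ] tool frac xy [ 0.3373 -0.0119]
movement pt 0.59 [298. 382.] bb (379, 295, 1, 2) world [0.405  0.1875 0.01  ] tool frac xy [-0.2798  0.1617]
movement circ 0.59 [296. 379.] bb (379, 295, 1, 2) world [0.4065 0.1906 0.01  ] tool frac xy [-0.2726  0.153 ]
t 4.93 tcp [0.4755 0.2548 0.1039]
movement_post pt 0.85 [ 61. 320.] bb (278, 17, 86, 90) world [0.5704 0.2806 0.034 ] tool frac xy [ 0.3265 -0.0096]
movement_post circ 0.85 [ 62. 320.] bb (278, 17, 86, 90) world [0.5698 0.2805 0.034 ] tool frac xy [ 0.3247 -0.0098]
movement_post pt 0.74 [207. 328.] bb (288, 166, 76, 76) world [0.4784 0.2525 0.034 ] tool frac xy [0.0067 0.0096]
movement_post circ 0.74 [203. 325.] bb (288, 166, 76, 76) world [0.4807 0.2551 0.034 ] tool frac xy [0.016  0.0032]
movement_post pt 0.72 [180. 189.] bb (147, 141, 83, 77) world [0.4749 0.3502 0.034 ] tool frac xy [ 0.0713 -0.3096]
movement_post circ 0.72 [177. 189.] bb (147, 141, 83, 77) world [0.477  0.3507 0.034 ] tool frac xy [ 0.0786 -0.3098]
```

View pics/w4.png

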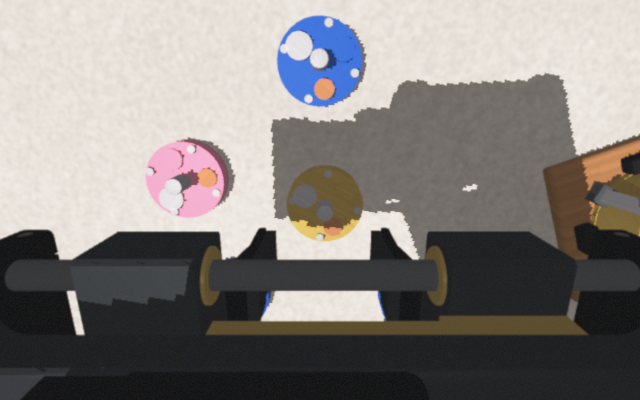

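The post is at about (212,324) and centred under the tool. Now down, grip and lift.

```bash
python3 -m handwheel '[[-0.002,0.003,0.1,0],[-0.002,0.003,0.2,0],[-0.002,0.003,0.25,0],[-0.002,0.003,0.257,0],[-0.002,0.003,0.257,0],[-0.002,0.003,0.257,0],[-0.002,0.003,0.257,0]]'
python3 -m handwheel '[[0,0,0,0],[0,0,0,0],[0,0,0,0],[0,0,0,0],[0,0,0,0],[0,0,0,0],[0,0,0,0],[0,0,0,0]]' 0 25
```

```text
time: 5.62
position: [0.4739, 0.2539, 0.0256]
tool_rot: [0.993, 0.118, 0.001, -0.0]
ft_force: [0.1, -0.3, -0.5]
grip_width: 0.0437
grip_force: 0.0
time: 6.28
position: [0.4731, 0.2535, 0.0245]
tool_rot: [0.993, 0.118, -0.0, 0.0]
ft_force: [-0.6, -0.7, 1.0]
grip_width: 0.0112
grip_force: 25.0
```

```bash
python3 -m handwheel '[[0,0,-0.1,0],[0,0,-0.3,0],[0,0,-0.55,0],[0,0,-0.55,0],[0,0,-0.55,0],[0,0,-0.55,0],[0,0,-0.55,0]]' | head -2
python3 -m handwheel '[[-0.28,0.82,0,0],[-0.28,0.82,0,0],[-0.28,0.82,0,0],[-0.28,0.82,0,0],[-0.28,0.82,0,0],[-0.28,0.82,0,0],[-0.28,0.82,0,0],[-0.28,0.82,0,0],[-0.28,0.82,0,0],[-0.28,0.82,0,0],[-0.28,0.82,0,0]]'
python3 - <<'E'
from h import *
look("rim",.052,"w5.png"); 
o=robot.get_obs(); look("movement",o["position"][2]-.016)
o,c=cam("wrist")
for r in vision.look_for("wrist","catch_nose"): print(round(r["conf"],2),np.round(r["point"]),np.round(at_z(c,r["point"],.064,o),4))
E
```

```text
time: 6.87
position: [0.4725, 0.2534, 0.1892]
time: 7.78
position: [0.4485, -0.0037, 0.1887]
tool_rot: [0.993, 0.119, -0.001, -0.001]
ft_force: [0.3, 0.4, -1.7]
grip_width: 0.011
grip_force: 25.0
t 7.78 tcp [ 0.4485 -0.0037  0.1887]
rim pt 0.59 [ 63. 325.] bb (280, 52, 92, 95) world [0.5498 0.0206 0.052 ] tool frac xy [0.348 0.002]
rim circ 0.59 [ 98. 326.] bb (280, 52, 92, 95) world [0.5231 0.0132 0.052 ] tool frac xy [0.2557 0.0047]
t 7.88 tcp [ 0.4489 -0.0038  0.1891]
movement pt 0.82 [174.  21.] bb (0, 142, 47, 58) world [0.4466 0.158  0.1731] tool frac xy [ 0.1204 -0.5257]
movement circ 0.82 [170.  16.] bb (0, 142, 47, 58) world [0.4483 0.1604 0.1731] tool frac xy [ 0.1278 -0.5323]
movement pt 0.71 [216. 321.] bb (270, 185, 107, 74) world [0.4612 0.001  0.1731] tool frac xy [ 0.0437 -0.006 ]
movement circ 0.71 [228. 323.] bb (270, 185, 107, 74) world [ 0.4547 -0.0016  0.1731] tool frac xy [ 0.0206 -0.0026]
movement pt 0.71 [ 4. 57.] bb (30, 0, 46, 9) world [0.5321 0.1428 0.1731] tool frac xy [ 0.3855 -0.409 ]
movement circ 0.71 [ 0. 52.] bb (30, 0, 46, 9) world [0.5331 0.1448 0.1731] tool frac xy [ 0.3903 -0.4146]
movement pt 0.56 [177. 161.] bb (127, 146, 62, 57) world [0.4625 0.0874 0.1731] tool frac xy [ 0.1161 -0.2846]
movement circ 0.56 [174. 158.] bb (127, 146, 62, 57) world [0.4633 0.089  0.1731] tool frac xy [ 0.1202 -0.2891]
0.82 [ 73. 274.] [0.5329 0.0571 0.064 ]
```

View pics/w5.png

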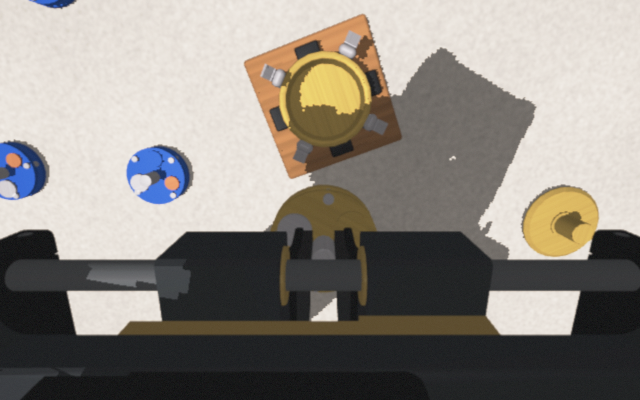

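Centre of the rim is at (98,326), and the movement sits centred between the fingers. I'll move above the case and lower it, watching the force.

```bash
python3 -m handwheel '[[0.255,0.005,0,0],[0.255,0.005,0,0],[0.255,0.005,0,0],[0.255,0.005,0.1,0],[0.255,0.005,0.2,0],[0.255,0.005,0.3,0],[0.255,0.005,0.34,0],[0.255,0.005,0.34,0],[0.255,0.005,0.34,0]]'
python3 -m handwheel '[[0,0,0.02,0],[0,0,0.04,0],[0,0,0.06,0],[0,0,0.08,0],[0,0,0.08,0],[0,0,0.08,0]]'
```

```text
time: 8.83
position: [0.5235, 0.0114, 0.087]
tool_rot: [0.993, 0.118, -0.001, -0.0]
ft_force: [0.7, 0.1, -1.2]
grip_width: 0.0113
grip_force: 25.0
time: 9.33
position: [0.5236, 0.0113, 0.0632]
tool_rot: [0.993, 0.118, -0.0, -0.0]
ft_force: [0.0, -0.4, -1.1]
grip_width: 0.011
grip_force: 25.0
```

```bash
python3 -m handwheel '[[0,0,0.02,0],[0,0,0.04,0],[0,0,0.055,0],[0,0,0.063,0],[0,0,0.063,0],[0,0,0.063,0]]'
python3 -m handwheel '[[0,0,0.002,0],[0,0,0.004,0],[0,0,0.006,0],[0,0,0.008,0],[0,0,0.008,0],[0,0,0.008,0]]'
```

```text
time: 9.83
position: [0.5236, 0.0113, 0.0442]
tool_rot: [0.993, 0.118, -0.0, -0.0]
ft_force: [-0.5, -0.3, -1.1]
grip_width: 0.011
grip_force: 25.0
time: 10.33
position: [0.5238, 0.0112, 0.0422]
tool_rot: [0.993, 0.118, 0.0, -0.0]
ft_force: [-0.8, 0.5, -1.3]
grip_width: 0.0109
grip_force: 25.0
```

```bash
python3 -m handwheel '[[0,0,0.003,0],[0,0,0.006,0],[0,0,0.006,0],[0,0,0.006,0]]' | grep -E "pos|ft"
python3 -m handwheel '[[0,0,0.002,0],[0,0,0.004,0],[0,0,0.004,0],[0,0,0.004,0]]'| grep -E "pos|ft"
```

```text
position: [0.5239, 0.0112, 0.0405]
ft_force: [-0.2, -0.9, 0.5]
position: [0.5239, 0.0112, 0.0404]
ft_force: [-3.2, 0.6, 10.4]
```

The movement is on the floor. Release and rise straight up.

```bash
python3 -m handwheel '[[0,0,-0.003,0],[0,0,-0.003,0],[0,0,-0.003,0],[0,0,-0.003,0]]' 26
python3 -m handwheel '[[0,0,-0.02,0],[0,0,-0.06,0],[0,0,-0.1,0],[0,0,-0.2,0],[0,0,-0.3,0],[0,0,-0.43,0],[0,0,-0.55,0],[0,0,-0.55,0],[-0.16,0,-0.55,0],[-0.16,0,-0.55,0],[-0.16,0,-0.55,0]]'
python3 - <<'E'
from h import *
look("movement",.032,"w6.png");look("rim",.052)
E
```

```text
time: 11.33
position: [0.5245, 0.0108, 0.0404]
tool_rot: [0.993, 0.118, 0.001, 0.0]
ft_force: [0.7, -2.0, 6.1]
grip_width: 0.0221
grip_force: 2.7
time: 12.25
position: [0.4729, 0.0006, 0.2043]
tool_rot: [0.993, 0.118, -0.003, -0.001]
ft_force: [0.8, 0.5, 0.9]
grip_width: 0.0226
grip_force: 0.0
t 12.25 tcp [0.4729 0.0006 0.2043]
movement pt 0.88 [191.  31.] bb (0, 163, 62, 55) world [0.391  0.2861 0.032 ] tool frac xy [-0.04   -0.9877]
movement circ 0.88 [187.  30.] bb (0, 163, 62, 55) world [0.3946 0.2868 0.032 ] tool frac xy [-0.0279 -0.9873]
movement pt 0.87 [127. 325.] bb (295, 94, 61, 61) world [0.5224 0.012  0.032 ] tool frac xy [0.1722 0.0028]
movement circ 0.87 [123. 326.] bb (295, 94, 61, 61) world [0.5255 0.0118 0.032 ] tool frac xy [0.182 0.006]
movement pt 0.81 [194. 169.] bb (138, 167, 59, 55) world [0.4206 0.15   0.032 ] tool frac xy [-0.0503 -0.5235]
movement circ 0.81 [192. 167.] bb (138, 167, 59, 55) world [0.4216 0.1517 0.032 ] tool frac xy [-0.0458 -0.5284]
movement pt 0.72 [19. 66.] bb (23, 0, 74, 41) world [0.5597 0.2573 0.032 ] tool frac xy [ 0.4842 -0.763 ]
movement circ 0.72 [10. 59.] bb (23, 0, 74, 41) world [0.565  0.2631 0.032 ] tool frac xy [ 0.506  -0.7776]
movement pt 0.69 [103.   5.] bb (0, 78, 14, 46) world [0.4728 0.3101 0.032 ] tool frac xy [ 0.2436 -1.0017]
movement circ 0.69 [100.   0.] bb (0, 78, 14, 46) world [0.4743 0.3144 0.032 ] tool frac xy [ 0.2521 -1.0147]
t 12.35 tcp [ 0.4773 -0.      0.2049]
rim pt 0.57 [162. 308.] bb (278, 89, 86, 88) world [0.4942 0.0196 0.052 ] tool frac xy [ 0.0698 -0.0505]
rim circ 0.57 [132. 321.] bb (278, 89, 86, 88) world [0.5229 0.014  0.052 ] tool frac xy [ 0.1585 -0.0097]
```

View pics/w6.png

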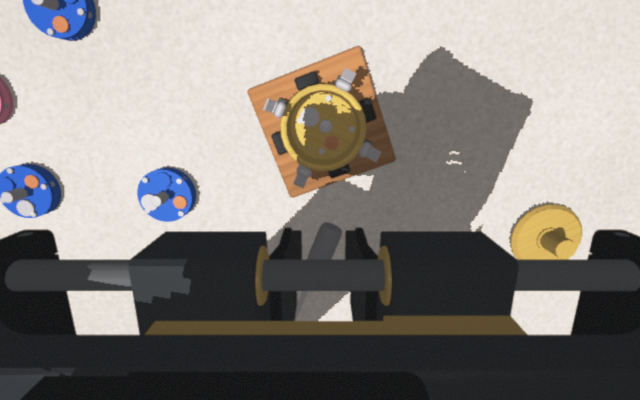

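The movement sits flat in the case at (125,325). Now the cover.

```bash
python3 -m handwheel '[[-0.25,0.826,0,0],[-0.25,0.826,0,0],[-0.25,0.826,0,0],[-0.25,0.826,0,0],[-0.25,0.826,0,0],[-0.25,0.826,0.1,0],[-0.25,0.826,0.2,0],[-0.25,0.826,0.3,0],[-0.25,0.826,0.317,0],[-0.25,0.826,0.317,0],[-0.25,0.826,0.317,0]]' 65 | head -2
python3 - <<'E'
from h import *
look("cover",.008,"w7.png");look("cover_knob",.039)
E
```

```text
time: 13.37
position: [0.4632, -0.2584, 0.1102]
t 13.37 tcp [ 0.4632 -0.2584  0.1102]
cover pt 0.64 [198. 326.] bb (276, 151, 99, 97) world [ 0.4631 -0.2599  0.008 ] tool frac xy [-0.0015  0.0049]
cover circ 0.64 [199. 325.] bb (276, 151, 99, 97) world [ 0.4624 -0.2594  0.008 ] tool frac xy [-0.0034  0.0028]
t 13.47 tcp [ 0.4638 -0.2587  0.1116]
cover_knob pt 0.9 [199. 325.] bb (275, 153, 98, 94) world [ 0.471  -0.2577  0.039 ] tool frac xy [0.0236 0.0017]
cover_knob circ 0.9 [200. 324.] bb (275, 153, 98, 94) world [ 0.4701 -0.2572  0.039 ] tool frac xy [ 0.0208 -0.0005]
```

View pics/w7.png

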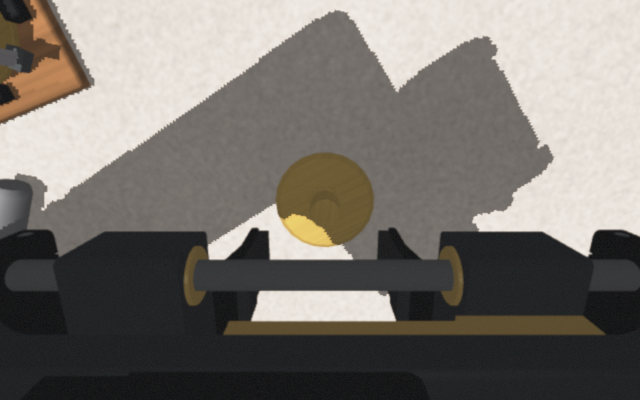

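The cover disc is centred at (199,325) under the tool. Now descend and grip the knob low.

```bash
python3 -m handwheel '[[-0.005,0.002,0.1,0],[-0.005,0.002,0.2,0],[-0.005,0.002,0.26,0],[-0.005,0.002,0.29,0],[-0.005,0.002,0.3,0],[-0.005,0.002,0.3,0],[-0.005,0.002,0.3,0]]'
python3 -m handwheel '[[0,0,0,0],[0,0,0,0],[0,0,0,0],[0,0,0,0],[0,0,0,0],[0,0,0,0],[0,0,0,0],[0,0,0,0]]' 0 50
```

```text
time: 14.15
position: [0.462, -0.26, 0.0211]
tool_rot: [0.993, 0.118, 0.001, 0.001]
ft_force: [0.1, -0.3, -0.1]
grip_width: 0.0567
grip_force: 0.0
time: 14.82
position: [0.4611, -0.2596, 0.0201]
tool_rot: [0.993, 0.118, 0.0, 0.0]
ft_force: [-0.3, 0.3, 0.7]
grip_width: 0.021
grip_force: 50.0
```

```bash
python3 -m handwheel '[[0,0,-0.1,0],[0,0,-0.3,0],[0,0,-0.567,0],[0,0,-0.567,0],[0,0,-0.567,0],[0,0,-0.567,0],[0,0,-0.567,0]]' | head -2
python3 -m handwheel '[[0.167,-0.835,0,0],[0.167,-0.835,0,0],[0.167,-0.835,0,0],[0.167,-0.835,0,0],[0.167,-0.835,0,0],[0.167,-0.835,0,0],[0.167,-0.835,0,0],[0.167,-0.835,0,0],[0.167,-0.835,0,0],[0.167,-0.835,0,0],[0.167,-0.835,0,0]]'
python3 - <<'E'
from h import *
look("rim",.052,"w8.png"); o=robot.get_obs(); look("cover",o["position"][2]-.014)
E
```

```text
time: 15.4
position: [0.461, -0.2594, 0.1905]
time: 16.32
position: [0.4512, -0.0057, 0.1895]
tool_rot: [0.993, 0.117, -0.0, 0.0]
ft_force: [0.7, 0.0, -1.7]
grip_width: 0.0209
grip_force: 50.0
t 16.32 tcp [ 0.4512 -0.0057  0.1895]
rim pt 0.67 [214. 325.] bb (252, 170, 144, 138) world [ 0.4269 -0.0129  0.052 ] tool frac xy [-0.0842  0.0045]
rim circ 0.67 [235. 323.] bb (252, 170, 144, 138) world [ 0.4065 -0.0158  0.052 ] tool frac xy [-0.1526 -0.0018]
rim pt 0.63 [ 70. 303.] bb (276, 54, 92, 95) world [0.5437 0.0341 0.052 ] tool frac xy [ 0.3311 -0.0574]
rim circ 0.63 [101. 321.] bb (276, 54, 92, 95) world [0.5231 0.0139 0.052 ] tool frac xy [ 0.2486 -0.0079]
t 16.42 tcp [ 0.4513 -0.0056  0.1898]
cover pt 0.71 [215. 323.] bb (252, 170, 144, 138) world [ 0.4654 -0.0012  0.1758] tool frac xy [ 0.0492 -0.0033]
cover circ 0.71 [235. 323.] bb (252, 170, 144, 138) world [ 0.4539 -0.0043  0.1758] tool frac xy [ 0.0098 -0.0022]
cover pt 0.42 [ 77. 299.] bb (276, 54, 92, 96) world [0.5297 0.0259 0.1758] tool frac xy [ 0.2788 -0.0414]
cover circ 0.42 [102. 322.] bb (276, 54, 92, 96) world [0.5214 0.0125 0.1758] tool frac xy [ 0.2414 -0.0044]
```

View pics/w8.png

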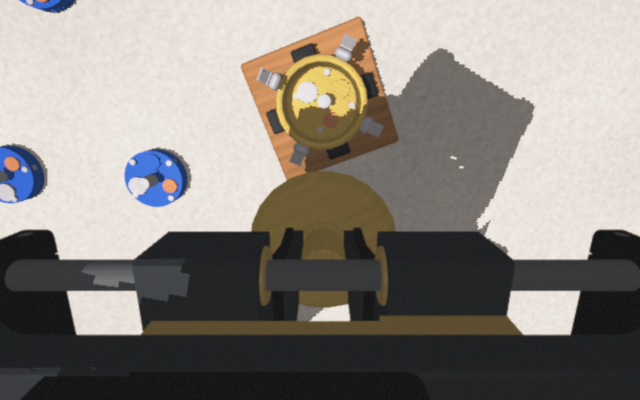

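Rim at (101,321), cover held level and centred at about x = 323. Moving over the case and lowering.

```bash
python3 -m handwheel '[[0.245,-0.005,0,0],[0.245,-0.005,0,0],[0.245,-0.005,0,0],[0.245,-0.005,0.1,0],[0.245,-0.005,0.2,0],[0.245,-0.005,0.29,0],[0.245,-0.005,0.31,0],[0.245,-0.005,0.31,0],[0.245,-0.005,0.31,0]]' - 60 | grep -E "pos|ft"
python3 -m handwheel '[[0,0,0.01,0],[0,0,0.02,0],[0,0,0.03,0],[0,0,0.035,0],[0,0,0.035,0],[0,0,0.035,0]]' | grep -E "pos|ft"
python3 -m handwheel '[[0,0,0.003,0],[0,0,0.006,0],[0,0,0.009,0],[0,0,0.012,0],[0,0,0.012,0],[0,0,0.012,0]]'
```

```text
position: [0.5226, 0.0141, 0.0975]
ft_force: [1.1, 0.4, -0.3]
position: [0.5221, 0.0145, 0.0867]
ft_force: [0.1, -0.1, -0.4]
time: 18.27
position: [0.5224, 0.0142, 0.0831]
tool_rot: [0.993, 0.118, 0.0, 0.0]
ft_force: [-0.0, -1.5, 0.7]
grip_width: 0.0208
grip_force: 60.0
```

```bash
python3 -m handwheel '[[0,0,0.003,0],[0,0,0.006,0],[0,0,0.009,0],[0,0,0.009,0],[0,0,0.009,0]]' | grep -E "pos|ft|rot"
python3 -m handwheel '[[0,0,0.002,0],[0,0,0.005,0],[0,0,0.007,0],[0,0,0.007,0],[0,0,0.007,0]]'| grep -E "pos|ft|rot"
```

```text
position: [0.5232, 0.0142, 0.0811]
tool_rot: [0.993, 0.118, 0.001, 0.0]
ft_force: [0.8, -1.7, 5.2]
position: [0.5228, 0.0143, 0.0784]
tool_rot: [0.993, 0.118, 0.001, 0.0]
ft_force: [0.2, -2.6, 1.3]
```

```bash
python3 -m handwheel '[[0,0,0.002,0],[0,0,0.005,0],[0,0,0.007,0],[0,0,0.007,0],[0,0,0.007,0]]' | grep -E "pos|ft|rot|width"
python3 -m handwheel '[[0,0,0.002,0],[0,0,0.005,0],[0,0,0.005,0],[0,0,0.005,0]]'| grep -E "pos|ft|rot|width"
```

```text
position: [0.5217, 0.0146, 0.0751]
tool_rot: [0.993, 0.118, -0.001, -0.0]
ft_force: [2.1, -1.8, -7.9]
grip_width: 0.0206
position: [0.5218, 0.0145, 0.0741]
tool_rot: [0.993, 0.118, -0.0, -0.0]
ft_force: [1.6, -1.7, -8.5]
grip_width: 0.0208
```

```bash
python3 -m handwheel '[[0,0,0.002,0],[0,0,0.005,0],[0,0,0.005,0],[0,0,0.005,0]]' | grep -E "pos|ft"
python3 -m handwheel '[[0,0,0.002,0],[0,0,0.004,0],[0,0,0.004,0],[0,0,0.004,0]]'| grep -E "pos|ft"
```

```text
position: [0.5223, 0.0145, 0.0732]
ft_force: [1.0, -2.9, -5.2]
position: [0.522, 0.0146, 0.0721]
ft_force: [0.8, -1.2, 0.2]
```

```bash
python3 -m handwheel '[[0,0,0.002,0],[0,0,0.004,0],[0,0,0.004,0],[0,0,0.004,0]]' | grep -E "pos|ft"
python3 -m handwheel '[[0,0,0.002,0],[0,0,0.003,0],[0,0,0.003,0],[0,0,0.003,0]]'| grep -E "pos|ft"
```

```text
position: [0.522, 0.0146, 0.0719]
ft_force: [-2.2, -2.4, 8.7]
position: [0.522, 0.0146, 0.0718]
ft_force: [-2.8, -1.3, 15.4]
```

```bash
python3 -m handwheel '[[0,0,-0.002,0],[0,0,-0.002,0],[0,0,-0.002,0],[0,0,-0.002,0],[0,0,-0.002,0],[0,0,-0.002,0]]'
python3 - <<'E'
from h import *
for i in range(4):
    o,c=cam("scene"); print(np.round(o["ft_force"],1),np.round(o["moment"],2))
f=cv2.resize(c["frame"][160:250,240:380],None,fx=5,fy=5,interpolation=cv2.INTER_CUBIC)
cv2.imwrite("pics/s9.png",f[:,:,::-1])
for l,z in (("loupe",.019),("jar",.035),("screwdriver",.01)):
    for r in vision.look_for("scene",l)[:1]: print(l,np.round(at_z(c,r["point"],z),3))
E
```

```text
time: 21.68
position: [0.522, 0.0146, 0.0719]
tool_rot: [0.993, 0.118, 0.0, 0.0]
ft_force: [-2.2, -1.3, 11.5]
grip_width: 0.0207
grip_force: 60.0
[-2.2 -1.3 11.5] [-0.16  0.43  0.04]
[-3.1 -1.9 10.5] [-0.16  0.4  -0.03]
[-2.9 -1.  11. ] [-0.15  0.48  0.01]
[-1.3 -1.  10.4] [-0.11  0.47  0.02]
loupe [ 0.766 -0.094  0.019]
jar [0.516 0.061 0.035]
```

View pics/s9.png

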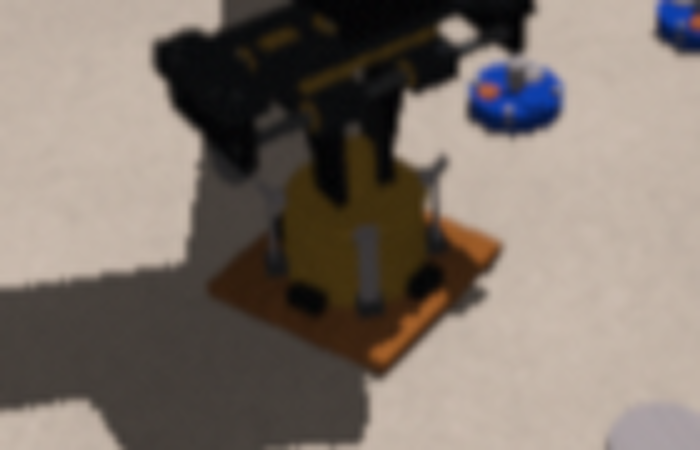

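The crop shows the cover seated on the case with the catches over it and the fingers on the knob. The height matches the home position (72 mm) and the steady push is about 11 N.

```bash
python3 -c "
from rig import job
print(job.hand_in())"
```

```text
the job is handed in; nothing more can be done
None
```

The job is handed in: the movement lies flat in the case, and the cover snapped past the catches and is held home at about 11 N. I never moved the loupe, jar or screwdriver, though my last check only re-located the loupe.

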